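# Clear a jammed glass strip and index the chopper's feed chute

### The job

A glass strip has jammed in the jaws of the strip chopper: draw it straight back up the feed chute until its nose is out from under the jaw, lift it out without prying, and lay it flat in the wooden tray (do not drop it, glass chips). Then set the chute for the next mitre: pull the index plunger up, swing the chute out of the square hole to the very next hole, and let the pin snap fully home there. Leave the jar, pliers and mug where they are.

Things in the scene. Friction and masses are not known exactly. Their poses are not given: they have to be found in the camera images.
- chopper: bench-top glass strip chopper, dark cast iron, fixed, with column, upper jaw and hand lever (rises to 325 mm) on the -y side of the pivot. Origin on the vertical pivot axis of its swinging feed chute, at table height; y points from the pivot along the chute's square (starting) position, z up
- jaw (a point): middle of the lower front edge of the upper jaw, 82 mm high, 24 mm from the pivot axis towards the chopper's +y. The jaw is 44 mm wide (x), 124 mm long (towards -y), 40 mm tall. Two shoes under it, flush with its front, leave 2.5 mm over the strip; between them a breaking wheel and a sprung hold-down bar (5 N down on the strip) trap its nose
- window (a point): point on the chute floor centre line, 100 mm (level) from the pivot; moves with the chute. Aluminium floor 22 mm wide, narrower than the strip, rising away from the jaw at 0.10 rad (50 mm high over the pivot). Side guides (14 mm tall, 38 mm apart) stand only 26 to 46 and 170 to 198 mm from the pivot; between them both long edges of the strip are open to fingers (no obstacle above 25 mm beside it)
- chute (a joint): swing of the feed chute about the vertical pivot, rad: 0 = square hole (hole0), the start, along the chopper's +y; positive is counter-clockwise from above (free end towards the chopper's -x); next hole 0.262 (15 degrees), then 0.524, 0.785. Turns freely when the pin is out (under 1 N at the knob); locked, with 0.003 rad of play, when it is home
- plunger (a joint): lift of the index plunger, m: 0 = pin fully home in a hole, 0.010 = round-nosed 8 mm pin just clear, resting on the quadrant's top, 0.016 = upper stop. Spring pulls it down with 6 N at 0 and 11 N at 0.014. It travels with the chute, 235 mm from the pivot
- knob (a point): centre of the plunger's black round knob on the outer end of the chute, 32 mm diameter, 22 mm high (this point is 11 mm below its top), 75 mm above the table when home; pull straight up. Free all round; the steel arm below it is 26 mm wide and tops out at 41 mm, the plunger's housing (24 mm diameter) at 56 mm
- hole0 (a point): mouth of the square hole, at the first end of the steel index quadrant (an arc of 235 mm mean radius about the pivot, 40 mm wide, top 30 mm high, with four 9.5 mm holes 15 degrees apart); the pin starts in it
- hole1 (a point): mouth of the next hole, 15 degrees on (61 mm from hole0), 30 mm above the table: where the pin must end. The point knob stands 45 mm straight above the mouth when the pin is home
- strip: the jammed strip of thick greenish glass, 160 mm long (its y), 30 mm wide (x), 8 mm thick (z), about 96 g; origin at the centre of its underside. Lies in the sloping chute, y pointing up the chute, its nose 15 mm beyond the pivot, its centre 65 mm up the chute. Must go back about 42 mm (nose 26 mm clear of the pivot) before it can be lifted; drag 5 to 10 N
- tray: open wooden tray, 140 mm (x) by 250 mm (y) outside, 28 mm high, walls and floor 6 mm, empty, loose; origin at the centre of its underside, z up
- jar: glass jar with white lid, 72 mm across, 85 mm high, bystander; origin at the centre of its base
- pliers: pliers with red handles lying flat, 195 mm long, bystander; origin under the middle
- mug: steel mug of pens and tools, 80 mm across, 190 mm high, bystander; origin at the centre of its base
- nose (a point): middle of the strip's lower front edge, the end that is stuck under the jaw; 80 mm from the strip's origin along its -y

How it is judged:
On the way, in this order (a step that is already met when the one before it is completed fails the run):
1. the strip has been drawn back out of the jaw and lifted clear of the chute (height (world z) of strip above 0.075 m and contact force between strip and chopper below 0.1 N), for 0.1 s.
2. the strip lies flat in the tray, let go (height (world z) of strip below 0.015 m and angle between strip's own z axis and vertical below 0.08 rad and contact force between the fingers and strip below 0.1 N and x of strip in the frame of tray between -0.06 and 0.06 m and y of strip in the frame of tray between -0.06 and 0.06 m), for 0.2 s.
3. the plunger is pulled clear of the square hole (value of joint plunger above 0.009 m and value of joint chute below 0.03 rad), for 0.02 s.
4. the pin has snapped fully home in the next hole (value of joint plunger below 0.002 m and value of joint chute between 0.24 and 0.284 rad), for 0.2 s.
At the end, for the whole second after the job is handed in: The strip lies flat (within 4.5 degrees) and still on the tray's floor, and the chute stands in the hole next to the square one (0.262 rad, within 0.022) with the plunger home (within 2 mm) (all of step 4 and height (world z) of strip below 0.015 m and angle between strip's own z axis and vertical below 0.08 rad and linear speed of strip below 0.02 m/s and x of strip in the frame of tray between -0.06 and 0.06 m and y of strip in the frame of tray between -0.06 and 0.06 m); the robot touches nothing.
It fails at once if the strip is dropped (falls faster than 0.7 m/s out of the fingers) (linear speed of strip above 0.7 m/s and contact force between the fingers and strip below 0.05 N).
It fails at once if the strip is pried up (tilted over 11 degrees, twice the chute's slope) while its nose is still under the jaw (angle between strip's own z axis and vertical above 0.2 rad and y of nose in the frame of chopper below 0.02 m and horizontal distance between nose and jaw below 0.06 m).
It fails at once if the jar is disturbed (over 30 mm) (distance of jar from where it was at the start of the episode above 0.03 m).
It fails at once if the pliers are disturbed (over 30 mm) (distance of pliers from where it was at the start of the episode above 0.03 m).
It fails at once if the mug is disturbed (over 30 mm) (distance of mug from where it was at the start of the episode above 0.03 m).
It also fails if it takes over 46 s, if anything falls off the work surface, if the arm or the gripper's body presses on something with over 40 N, if the wrist force passes 120 N, or if a joint passes its speed limit or range.

### The arm

A 6-joint arm with a two-finger parallel gripper is mounted at the origin on the work surface. World frame = base frame: x ahead of the robot, y to its left, z up, the work surface at z = 0. Lengths are in m, angles in rad, forces in N, time in s.
With the tool pointing down it reaches from about 0.35 to 0.85 m from the base axis. Payload 8.1 kg.
Tool frame: the origin (TCP) lies on the centre line of the jaws, within the pads' length; the fingertips stand 22 mm ahead of it and the grasp point (between the pads) lies 3 mm ahead of it; z points along the fingers, y is the line along which they close (so a half turn about z gives the same grasp; the last joint's range is limited). The gripper opens to 93 mm and grips with 3 to 60 N. Pads are 15 mm wide; open, the fingers measure 128 mm over their backs; the gripper's body (75 mm by 188 mm) begins 65 mm behind the grasp point.
Start: joints at [-1.324, 0.13, 1.488, -0, 1.523, -0.085], TCP at [0.195, -0.567, 0.241] pointing down, gripper open.
Joint ranges: [-2.96, 2.96], [-0.89, 2.26], [0.02, 2.5], [-1.34, 4.48], [0, 2.73], [-2.66, 2.66]. Speed limits (rad/s): [2.39, 2.39, 2.79, 3.14, 3.14, 3.14].

### API

Orientations are given as a rotation vector (axis times angle).
In Python, from plant import robot gives the robot as it stands.
- The arm moves only by the tool inch_along, called after "Request:" as name(argument=value, ...) on one line, values as JSON. Schema: {"type":"object","properties":{"rows":{"type":"array","items":{"type":"object","properties":{"finger_gap":{"type":"number"},"xyz":{"type":"array","items":{"type":"number"},"minItems":3,"maxItems":3},"spin":{"type":"number"}},"additionalProperties":false,"required":["finger_gap"]},"minItems":1,"maxItems":20},"force":{"type":"number"},"only":{"type":"string"},"quiet":{"type":"boolean"},"lines":{"type":"string"}},"required":["rows"],"additionalProperties":false}. rows is a list of rows, 1 to 20 of them, each an object with the fields finger_gap (the finger opening in m), xyz (a list: dx, dy, dz in m), spin (a turn about the tool's z in rad); a field left out counts as zero (the opening has to be given); each row shifts and turns the commanded pose from where the row before left it, along the tool's axes as they then stand; what a row does not reach is not made up. A row lasts 1/10 s, in which the tool goes at most 0.05 m and 0.15 rad, less where a joint would pass 70% of its speed; a pose out of reach is approached as far as the arm can. The fingers move at their own pace and stop on an object; force is the grip in N (left out, the last holds). Time passes only in rows, so rows that do not move let the fingers close. The tool returns the time, the measured TCP pose, the force, the opening and the grip force at its end. only (a regular expression) keeps the lines of the reply that match it, lines (a string "A,B") keeps lines A to B, and quiet returns only ok. Input that does not fit is refused with a message, and nothing moves.
- robot.read_state(): the state, without advancing time (a new reading comes with each control period).
- robot.read_camera(name): name is "scene" or "top" or "wrist"; returns a dict with "image" (480x640x3 uint8, red, green, blue), "fx", "fy", "cx", "cy" (pixels), "R" (3x3) and "t" (3): a world point X has camera coordinates R X + t. Camera axes: x right, y down, z forward; pixel columns grow to the right and rows downward; lengths in m; the calibration is good to about 2 mm. A picture is of the moment at which its call begins. There is no depth.
- robot.close_job(): hands the job in; it is judged then, once.
The state is a dict: "t": time; "q": joint angles; "dq": joint speeds; "joint_torque": joint torques, N m; "tool_pos": TCP position; "orientation": TCP orientation; "force": force on the tool from outside, world axes, zero at the start; "wrist_torque": the same for the moment, N m; "opening": finger opening in m; "gripper_force": force on a finger pad.
Only numpy, scipy, OpenCV 4.12 (cv2) and the standard library are available. Lean on these libraries where they do the work, as an engineer would, in place of code of your own. Each camera call takes 0.05 s, during which the arm holds its last target. There are 200 camera calls.

## Working session

There is one attempt and no reset: what is moved stays moved. The work goes in short steps, Python scripts to look and compute and a tool call to move; the robot and the scene stay as the last step left them, time stands still between calls to the robot, and variables do not carry over. Pictures are saved under pics/ and viewed, at most 10 in all, crops included, and the job is handed in when it is done.

```bash
ls; mkdir -p pics; python3 - <<'E'
from plant import robot
import cv2,numpy as np,pickle
for n in("top","scene"):
    c=robot.read_camera(n); cv2.imwrite(f"pics/{n}0.png",c["image"][:,:,::-1])
    pickle.dump(c,open(f"pics/{n}0.pkl","wb")); print(n,c["fx"],c["cx"],c["cy"],np.round(c["R"],3).tolist(),c["t"])
print(robot.read_state())
E
```

```text
pics
plant.py
top 521.7955497964485 324.91108619679875 236.12065684614768 [[-0.052, -0.999, 0.002], [-0.979, 0.051, -0.199], [0.199, -0.012, -0.98]] [-0.00988362  0.61614117  1.27186037]
scene 563.9861916663297 321.5430183557519 240.8705279558673 [[-0.645, 0.764, -0.015], [0.522, 0.426, -0.739], [-0.559, -0.484, -0.673]] [ 0.43123082 -0.23734733  1.81170861]
{'t': 0.1, 'q': array([-1.32440135e+00,  1.31100877e-01,  1.48919305e+00, -4.36550637e-06,
        1.52299851e+00, -8.53997949e-02]), 'dq': array([-3.12015277e-04, -1.26780242e-03, -1.72781803e-03,  3.54615778e-05,
       -1.36451178e-03,  6.99539088e-04]), 'joint_torque': array([ 1.39483142e-03, -5.61341715e+01, -4.93096018e+01,  7.71003915e-02,
        2.91377044e-02, -7.36677748e-05]), 'tool_pos': array([ 0.19534438, -0.56679299,  0.23967077]), 'orientation': array([-3.09678961e+00, -5.18515240e-01,  2.21405781e-04]), 'force': array([ 0.77288362, -0.11380014,  0.57981371]), 'wrist_torque': array([ 0.04807961, -0.02433904, -0.00899301]), 'gripper_force': 0.0, 'opening': 0.09319311055227368}
```

View pics/top0.png

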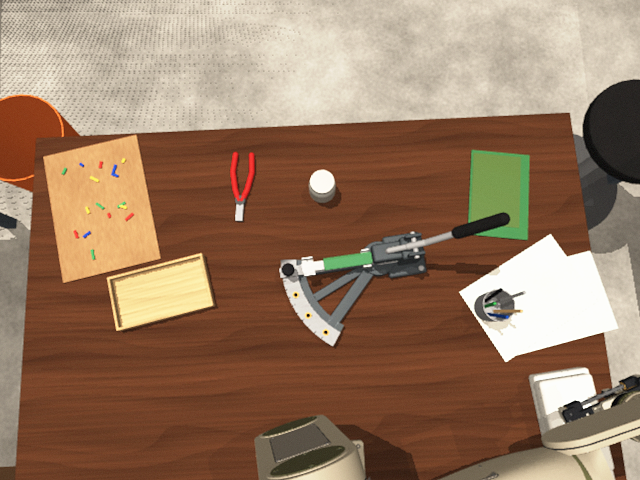

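View pics/scene0.png

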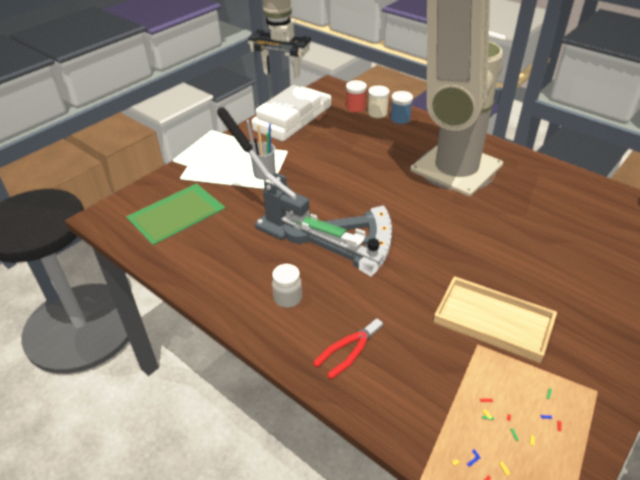

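Top view: the chopper is in the middle (jaw about (385,255), knob about (288,269)), the quadrant swings towards the robot, and the tray is at (161,292). The jar at (322,185) and pliers at (243,185) are on the far side, the mug at (494,305). Next come enlarged crops of both views.

```bash
python3 - <<'E'
import cv2
a=cv2.imread("pics/top0.png")[225:350,270:435]; cv2.imwrite("pics/topc.png",cv2.resize(a,None,fx=4.8,fy=4.8,interpolation=cv2.INTER_CUBIC))
a=cv2.imread("pics/scene0.png")[180:290,250:400]; cv2.imwrite("pics/scc.png",cv2.resize(a,None,fx=5,fy=5,interpolation=cv2.INTER_CUBIC))
E
```

```text
(no output)
```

View pics/topc.png

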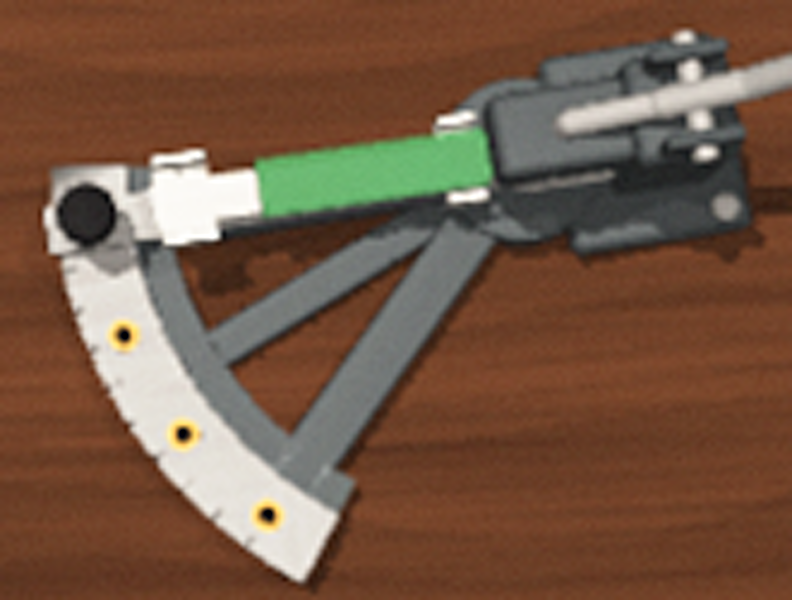

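View pics/scc.png

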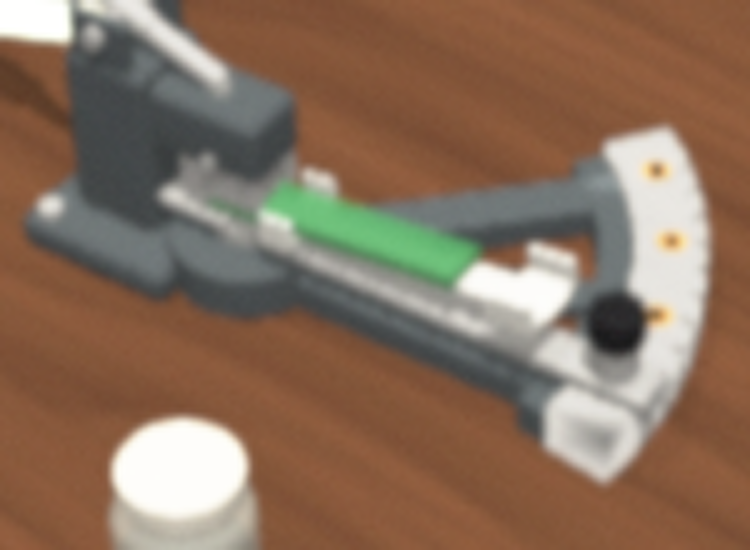

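Crops: in the top crop the knob centre is at (87,214) and the holes at (123,335), (183,434), (267,515). In the scene crop the knob is at (616,325) and the holes at (657,315), (671,241), (657,170). The strip's upper end is at (260,190) in the top crop. Next I fit the poses.

```bash
cat >fit.py <<'E'
import numpy as np,pickle
from scipy.optimize import least_squares
C={n:pickle.load(open(f"pics/{n}0.pkl","rb")) for n in("top","scene")}
def proj(n,X):
    c=C[n];p=np.atleast_2d(X)@np.array(c["R"]).T+c["t"]
    return np.c_[c["fx"]*p[:,0]/p[:,2]+c["cx"],c["fy"]*p[:,1]/p[:,2]+c["cy"]]
tc=lambda u:(np.array(u,float)+.5)/4.8-.5+[270,225]
sc=lambda u:(np.array(u,float)+.5)/5-.5+[250,180]
def place(p,L):
    L=np.array(L,float);c,s=np.cos(p[2]),np.sin(p[2])
    return np.c_[p[0]+c*L[:,0]-s*L[:,1],p[1]+s*L[:,0]+c*L[:,1],L[:,2]]
def fit(obs,p0):
    f=lambda p:np.concatenate([(proj(n,place(p,L))-px).ravel() for n,L,px in obs])
    r=least_squares(f,p0,loss="soft_l1");return r.x,r.fun
def ray(n,px,z):
    c=C[n];R=np.array(c["R"]);d=R.T@[(px[0]-c["cx"])/c["fx"],(px[1]-c["cy"])/c["fy"],1];o=-R.T@c["t"]
    return o+d*(z-o[2])/d[2]
E
python3 - <<'E'
from fit import *
h=lambda k:[-.235*np.sin(k*np.pi/12),.235*np.cos(k*np.pi/12),.03]
obs=[("top",[[0,.235,.086],h(1),h(2),h(3)],tc([(87,214),(123,335),(183,434),(267,515)])),
("scene",[[0,.235,.075],h(1),h(2),h(3)],sc([(616,325),(657,315),(671,241),(657,170)]))]
for o in (obs,obs[:1],obs[1:]):
    p,r=fit(o,[.5,-.15,0]); print("chopper",p.round(4),r.round(1))
p,_=fit(obs,[.5,-.15,0]); np.save("chop.npy",p)
print("knob",place(p,[[0,.235,.075]]),"hole1",place(p,[h(1)]),"window",place(p,[[0,.1,.06]]))
e=ray("top",tc((260,190)),.0645+.008); e2=ray("top",tc((375,172)),.07)
print("strip end",e, "mid",e2,"knob ray",ray("top",tc((87,214)),.086))
c,s=np.cos(p[2]),np.sin(p[2]);
for q in(e,e2):print(c*(q-[*p[:2],0])[0]+s*(q-[*p[:2],0])[1], -s*(q-[*p[:2],0])[0]+c*(q-[*p[:2],0])[1])
T=[[.07,.125,.028],[.07,-.125,.028],[-.07,-.125,.028],[-.07,.125,.028]]
for k in(1.37,1.77):
  t=[("top",T,np.array([(203,254),(215,305),(118,330),(107,275)])[[0,1,2,3]])]
  t=[("top",[[-.125,.07,.028],[.125,.07,.028],[.125,-.07,.028],[-.125,-.07,.028]],np.array([(107,275),(203,254),(215,305),(118,330)]))]
p,r=fit(t,[.45,.3,-1.4]);print("tray (long=x')",p,r.round(1))
print("jar",ray("top",(322,183),.085),"pliers",ray("top",(240,215),.01))
E
```

```text
chopper [ 0.5566 -0.1775  0.1045] [-0.6 -0.3 -0.1  0.3 -0.2  0.3 -0.2  0.4 -0.3 -0.3 -0.3  0.  -0.3  0.
 -0.5  0. ]
chopper [ 0.557  -0.1782  0.1046] [-0.3 -0.5  0.2  0.1  0.1  0.1  0.1  0.2]
chopper [ 0.5558 -0.1769  0.1022] [ 0.  -0.3  0.   0.1  0.1  0.1 -0.1  0.1]
knob [[0.53207254 0.05620103 0.075     ]] hole1 [[0.47241736 0.04189185 0.03      ]] window [[ 0.54615672 -0.07806227  0.06      ]]
strip end [ 0.54107415 -0.03509085  0.0725    ] mid [ 0.54783717 -0.09582409  0.07      ] knob ray [0.53121586 0.05481392 0.086     ]
-0.0005717436867264183 0.14326717966290461
-0.00018176465058184106 0.08215979348845792
tray (long=x') [ 0.50066352  0.38531528 -1.37371884] [ 1.2  1.3  0.3 -1.2 -0.7  0.2 -0.5 -0.3]
jar [ 0.74933667 -0.0413098   0.085     ] pliers [0.69476525 0.18170971 0.01      ]
```

```bash
cat >go.py <<'E'
import sys,numpy as np
from plant import robot
from scipy.spatial.transform import Rotation as Ro
s=robot.read_state();R=Ro.from_rotvec(s["orientation"]).as_matrix()
def to(xyz,yaw):  # yaw = world angle of tool y; turn, then shift in axes after the turn
    cur=np.arctan2(R[1,1],R[0,1]); turn=-((yaw-cur+np.pi)%(2*np.pi)-np.pi)
    R2=R@Ro.from_rotvec([0,0,turn]).as_matrix()
    print("turn",round(turn,4),"after turn d",(R2.T@(np.array(xyz)-s["tool_pos"])).round(4))
P=np.load("chop.npy");u=np.array([-np.sin(P[2]),np.cos(P[2])])
on=lambda r,z:[*(P[:2]+r*u),z]
if len(sys.argv)>3: to(on(float(sys.argv[1]),float(sys.argv[2])),P[2]+float(sys.argv[3]))
E
```

Request:
inch_along(rows=[{"finger_gap": 0.093, "xyz": [0, 0, -0.018], "spin": -0.15}, {"finger_gap": 0.093, "xyz": [0, 0, -0.018], "spin": -0.15}, {"finger_gap": 0.093, "xyz": [0, 0, -0.018], "spin": -0.15}, {"finger_gap": 0.093, "xyz": [0, 0, -0.018], "spin": -0.15}, {"finger_gap": 0.093, "xyz": [0, 0, -0.018], "spin": -0.15}, {"finger_gap": 0.093, "xyz": [0, 0, -0.018], "spin": -0.15}, {"finger_gap": 0.093, "xyz": [0, 0, -0.018], "spin": -0.15}, {"finger_gap": 0.093, "xyz": [0, 0, -0.018], "spin": -0.15}, {"finger_gap": 0.093, "xyz": [0, 0, -0.018], "spin": -0.1435}, {"finger_gap": 0.093}], force=40)

```text
t: 1.1
tool_pos: [0.1956, -0.5679, 0.4053]
orientation: [2.097, 2.334, -0.004]
force: [0.3, -0.5, 0.3]
opening: 0.0929
gripper_force: 0.0
```

```bash
python3 go.py .078 .4 0
python3 -c "
from fit import *
print(ray('top',(494,305),.1),ray('top',(508,218),.325))"
```

```text
turn 0.0023 after turn d [0.4286 0.3997 0.0038]
[ 0.4161944  -0.44091582  0.1       ] [ 0.579978   -0.41678071  0.325     ]
```

Request:
inch_along(rows=[{"finger_gap": 0.093, "xyz": [0.033, 0.031, 0]}, {"finger_gap": 0.093, "xyz": [0.033, 0.031, 0]}, {"finger_gap": 0.093, "xyz": [0.033, 0.031, 0]}, {"finger_gap": 0.093, "xyz": [0.033, 0.031, 0]}, {"finger_gap": 0.093, "xyz": [0.033, 0.031, 0]}, {"finger_gap": 0.093, "xyz": [0.033, 0.031, 0]}, {"finger_gap": 0.093, "xyz": [0.033, 0.031, 0]}, {"finger_gap": 0.093, "xyz": [0.033, 0.031, 0]}, {"finger_gap": 0.093, "xyz": [0.033, 0.031, 0]}, {"finger_gap": 0.093, "xyz": [0.033, 0.031, 0]}, {"finger_gap": 0.093, "xyz": [0.033, 0.031, 0]}, {"finger_gap": 0.093, "xyz": [0.033, 0.031, 0]}, {"finger_gap": 0.093, "xyz": [0.033, 0.028, 0]}, {"finger_gap": 0.093}])

```text
t: 2.5
tool_pos: [0.5501, -0.0943, 0.4002]
orientation: [-2.1, -2.332, -0.0]
force: [-0.3, 0.0, -0.1]
opening: 0.0932
gripper_force: 0.0
```

```bash
python3 go.py .078 .075 0
```

```text
turn 0.0004 after turn d [-0.0062 -0.0016  0.3252]
```

Request:
inch_along(rows=[{"finger_gap": 0.093, "xyz": [-0.006, -0.0016, 0.05]}, {"finger_gap": 0.093, "xyz": [0, 0, 0.05]}, {"finger_gap": 0.093, "xyz": [0, 0, 0.05]}, {"finger_gap": 0.07, "xyz": [0, 0, 0.05]}, {"finger_gap": 0.06, "xyz": [0, 0, 0.05]}, {"finger_gap": 0.06, "xyz": [0, 0, 0.04]}, {"finger_gap": 0.06, "xyz": [0, 0, 0.02]}, {"finger_gap": 0.06, "xyz": [0, 0, 0.01]}, {"finger_gap": 0.06}, {"finger_gap": 0.06}])

```text
t: 3.5
tool_pos: [0.5481, -0.1054, 0.0841]
orientation: [2.103, 2.332, 0.001]
force: [0.8, -0.9, 0.5]
opening: 0.0604
gripper_force: 0.0
```

```bash
python3 go.py .078 .075 0;python3 - <<'E'
from plant import robot
import cv2
c=robot.read_camera("wrist");cv2.imwrite("pics/w1.png",c["image"][:,:,::-1])
E
```

```text
turn -0.0015 after turn d [0.0054 0.0009 0.0091]
```

View pics/w1.png

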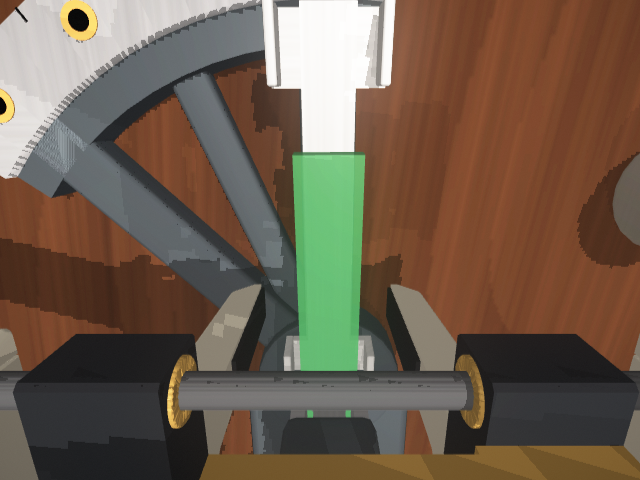

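The wrist view shows the strip (columns 300–360) centred between the fingers (265 and 390). I'll finish the descent and close.

Request:
inch_along(rows=[{"finger_gap": 0.06, "xyz": [0.0054, 0.0009, 0.0091]}, {"finger_gap": 0.06}])

```text
t: 3.75
tool_pos: [0.5479, -0.0989, 0.0737]
orientation: [2.102, 2.334, 0.001]
force: [0.3, -0.2, 0.8]
opening: 0.0599
gripper_force: 0.0
```

```bash
python3 go.py .078 .075 0
```

```text
turn 0.0 after turn d [-0.0011  0.0004 -0.0013]
```

Request:
inch_along(rows=[{"finger_gap": 0.02}, {"finger_gap": 0.02}, {"finger_gap": 0.02}, {"finger_gap": 0.02}, {"finger_gap": 0.02}, {"finger_gap": 0.02}], force=40)

```text
t: 4.35
tool_pos: [0.5482, -0.0995, 0.0741]
orientation: [2.102, 2.334, 0.001]
force: [1.2, -0.5, 0.0]
opening: 0.0292
gripper_force: 40.0
```

```bash
python3 go.py .078 .075 0
```

```text
turn 0.0 after turn d [-0.0004  0.0002 -0.0009]
```

Request:
inch_along(rows=[{"finger_gap": 0.02, "xyz": [0.005, 0, -0.0005]}, {"finger_gap": 0.02, "xyz": [0.005, 0, -0.0005]}, {"finger_gap": 0.02, "xyz": [0.005, 0, -0.0005]}, {"finger_gap": 0.02, "xyz": [0.005, 0, -0.0005]}, {"finger_gap": 0.02, "xyz": [0.005, 0, -0.0005]}, {"finger_gap": 0.02, "xyz": [0.005, 0, -0.0005]}, {"finger_gap": 0.02, "xyz": [0.005, 0, -0.0005]}, {"finger_gap": 0.02, "xyz": [0.005, 0, -0.0005]}, {"finger_gap": 0.02, "xyz": [0.005, 0, -0.0005]}, {"finger_gap": 0.02, "xyz": [0.005, 0, -0.0005]}, {"finger_gap": 0.02, "xyz": [0.002, 0, 0]}, {"finger_gap": 0.02}])

```text
t: 5.55
tool_pos: [0.5428, -0.0473, 0.0793]
orientation: [2.102, 2.335, 0.001]
force: [-0.9, 1.7, 5.6]
opening: 0.0294
gripper_force: 40.0
```

```bash
python3 go.py .13 .0802 0
python3 - <<'E'
from plant import robot
import cv2
a=robot.read_camera("scene")["image"][:,:,::-1][160:290,240:400];cv2.imwrite("pics/s2.png",cv2.resize(a,None,fx=4,fy=4,interpolation=cv2.INTER_CUBIC))
E
```

```text
turn 0.0004 after turn d [-0.001   0.0002 -0.0009]
```

View pics/s2.png

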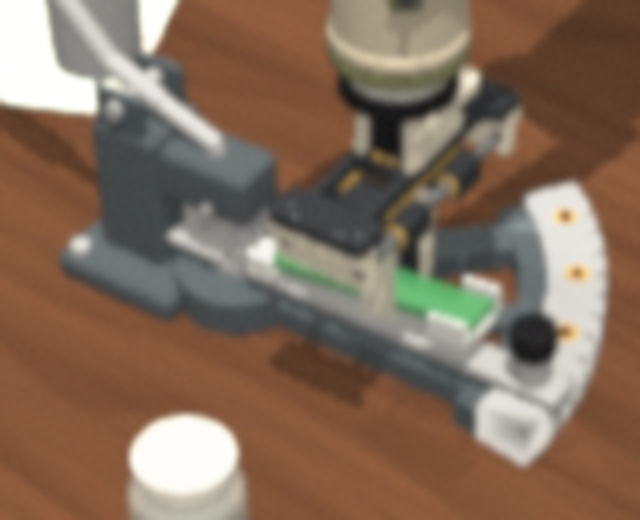

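The strip is held, its nose out of the jaw beside the lower guide (about (270,262)) and its tail at (495,310). I'll lift straight up.

Request:
inch_along(rows=[{"finger_gap": 0.02, "xyz": [0, 0, -0.005]}, {"finger_gap": 0.02, "xyz": [0, 0, -0.01]}, {"finger_gap": 0.02, "xyz": [0, 0, -0.02]}, {"finger_gap": 0.02, "xyz": [0, 0, -0.03]}, {"finger_gap": 0.02, "xyz": [0, 0, -0.03]}, {"finger_gap": 0.02, "xyz": [0, 0, -0.03]}, {"finger_gap": 0.02}])

```text
t: 6.3
tool_pos: [0.5451, -0.0483, 0.2099]
orientation: [2.098, 2.329, 0.007]
force: [1.0, -0.6, 0.4]
opening: 0.0295
gripper_force: 40.0
```

```bash
cat >>go.py <<'E'
if len(sys.argv)==3 and sys.argv[1]=="tray": to([.498,.398,float(sys.argv[2])],.197)
E
python3 go.py tray .2
```

```text
turn -0.0926 after turn d [0.4469 0.0411 0.0089]
```

Request:
inch_along(rows=[{"finger_gap": 0.02, "spin": -0.0926}, {"finger_gap": 0.02, "xyz": [0.02, 0.003, 0]}, {"finger_gap": 0.02, "xyz": [0.037, 0.0035, 0]}, {"finger_gap": 0.02, "xyz": [0.037, 0.0035, 0]}, {"finger_gap": 0.02, "xyz": [0.037, 0.0035, 0]}, {"finger_gap": 0.02, "xyz": [0.037, 0.0035, 0]}, {"finger_gap": 0.02, "xyz": [0.037, 0.0035, 0]}, {"finger_gap": 0.02, "xyz": [0.037, 0.0035, 0]}, {"finger_gap": 0.02, "xyz": [0.037, 0.0035, 0]}, {"finger_gap": 0.02, "xyz": [0.037, 0.0035, 0]}, {"finger_gap": 0.02, "xyz": [0.037, 0.0035, 0]}, {"finger_gap": 0.02, "xyz": [0.037, 0.0035, 0]}, {"finger_gap": 0.02, "xyz": [0.037, 0.0035, 0]}, {"finger_gap": 0.02, "xyz": [0.02, 0, 0]}, {"finger_gap": 0.02}, {"finger_gap": 0.02}])

```text
t: 7.9
tool_pos: [0.4954, 0.3981, 0.2033]
orientation: [1.991, 2.43, -0.002]
force: [0.2, 0.0, -1.3]
opening: 0.0294
gripper_force: 40.0
```

```bash
python3 go.py tray .06
python3 - <<'E'
from plant import robot
import cv2
a=robot.read_camera("top")["image"][:,:,::-1][200:380,60:300];cv2.imwrite("pics/t3.png",cv2.resize(a,None,fx=3,fy=3,interpolation=cv2.INTER_CUBIC))
E
```

```text
turn 0.0008 after turn d [-0.0004  0.0027  0.1433]
```

View pics/t3.png

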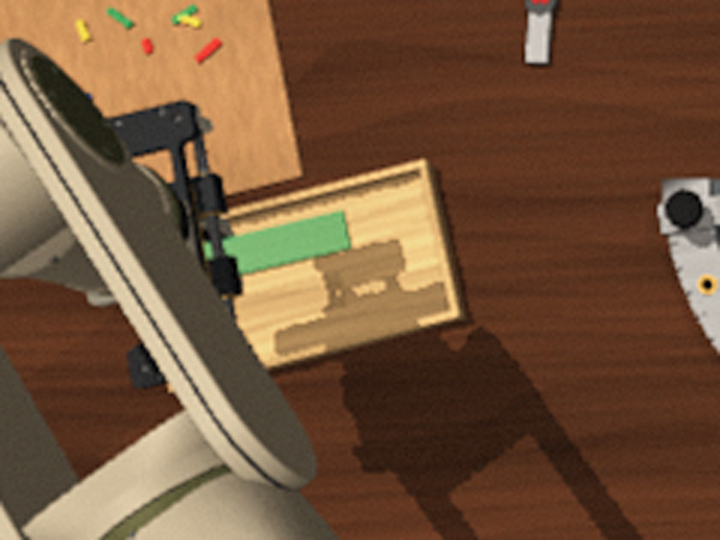

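The strip is held over the tray, aligned with it. Lowering.

Request:
inch_along(rows=[{"finger_gap": 0.02, "xyz": [-0.0004, 0.0027, 0.04]}, {"finger_gap": 0.02, "xyz": [0, 0, 0.04]}, {"finger_gap": 0.02, "xyz": [0, 0, 0.04]}, {"finger_gap": 0.02, "xyz": [0, 0, 0.02]}, {"finger_gap": 0.02, "xyz": [0, 0, 0.01]}, {"finger_gap": 0.02, "xyz": [0, 0, 0.003]}, {"finger_gap": 0.02}])

```text
t: 8.65
tool_pos: [0.4993, 0.3986, 0.052]
orientation: [1.993, 2.428, 0.002]
force: [0.5, 0.3, 0.2]
opening: 0.0289
gripper_force: 40.0
```

```bash
python3 go.py tray .033
```

```text
turn -0.0007 after turn d [-0.0003 -0.0014  0.019 ]
```

Request:
inch_along(rows=[{"finger_gap": 0.02, "xyz": [0, -0.001, 0.006]}, {"finger_gap": 0.02, "xyz": [0, 0, 0.005]}, {"finger_gap": 0.02, "xyz": [0, 0, 0.004]}, {"finger_gap": 0.02, "xyz": [0, 0, 0.003]}, {"finger_gap": 0.02, "xyz": [0, 0, 0.001]}, {"finger_gap": 0.02}], force=12)

```text
t: 9.25
tool_pos: [0.4972, 0.3986, 0.0317]
orientation: [-1.992, -2.429, 0.001]
force: [-0.0, -0.5, -0.3]
opening: 0.0299
gripper_force: 12.0
```

```bash
python3 go.py tray .030
```

```text
turn 0.0002 after turn d [-0.0007  0.0006  0.0017]
```

Request:
inch_along(rows=[{"finger_gap": 0.02, "xyz": [0, 0, 0.0015]}, {"finger_gap": 0.02}], force=8)

```text
t: 9.45
tool_pos: [0.4975, 0.3987, 0.0305]
orientation: [1.992, 2.429, 0.0]
force: [0.3, 0.5, -0.3]
opening: 0.03
gripper_force: 8.0
```

Request:
inch_along(rows=[{"finger_gap": 0.02, "xyz": [0, 0, 0.001]}, {"finger_gap": 0.02}], force=4)

```text
t: 9.65
tool_pos: [0.4974, 0.3986, 0.0294]
orientation: [1.992, 2.429, 0.0]
force: [-0.8, 0.4, 0.4]
opening: 0.0298
gripper_force: 4.0
```

Request:
inch_along(rows=[{"finger_gap": 0.031}, {"finger_gap": 0.033}, {"finger_gap": 0.045}, {"finger_gap": 0.05}, {"finger_gap": 0.05}], force=3)

```text
t: 10.15
tool_pos: [0.4974, 0.3986, 0.0295]
orientation: [-1.992, -2.429, -0.0]
force: [-0.1, 0.5, 0.8]
opening: 0.0489
gripper_force: 0.0
```

Request:
inch_along(rows=[{"finger_gap": 0.05, "xyz": [0, 0, -0.01]}, {"finger_gap": 0.05, "xyz": [0, 0, -0.02]}, {"finger_gap": 0.05, "xyz": [0, 0, -0.04]}, {"finger_gap": 0.05, "xyz": [0, 0, -0.05]}, {"finger_gap": 0.06, "xyz": [0, 0, -0.05]}, {"finger_gap": 0.06}])

```text
t: 10.75
tool_pos: [0.5013, 0.4013, 0.2107]
orientation: [1.989, 2.426, 0.024]
force: [0.9, 0.0, 1.7]
opening: 0.0589
gripper_force: 0.0
```

```bash
python3 go.py .235 .2 0
python3 - <<'E'
from plant import robot
import cv2
a=robot.read_camera("scene")["image"][:,:,::-1][250:380,410:580];cv2.imwrite("pics/s4.png",cv2.resize(a,None,fx=3,fy=3,interpolation=cv2.INTER_CUBIC))
E
```

```text
turn 0.0926 after turn d [-0.3465 -0.0055  0.008 ]
```

View pics/s4.png

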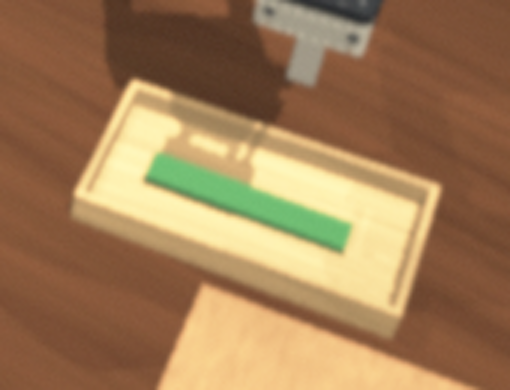

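The strip lies flat in the tray, let go. Now to the knob.

Request:
inch_along(rows=[{"finger_gap": 0.06, "spin": 0.0926}, {"finger_gap": 0.06, "xyz": [-0.034, 0, 0]}, {"finger_gap": 0.06, "xyz": [-0.034, -0.001, 0]}, {"finger_gap": 0.06, "xyz": [-0.034, -0.001, 0]}, {"finger_gap": 0.06, "xyz": [-0.034, -0.001, 0]}, {"finger_gap": 0.06, "xyz": [-0.034, -0.001, 0]}, {"finger_gap": 0.06, "xyz": [-0.034, -0.001, 0]}, {"finger_gap": 0.06, "xyz": [-0.034, -0.001, 0]}, {"finger_gap": 0.06, "xyz": [-0.034, 0, 0]}, {"finger_gap": 0.06, "xyz": [-0.034, 0, 0]}, {"finger_gap": 0.06, "xyz": [-0.034, 0, 0]}, {"finger_gap": 0.06}, {"finger_gap": 0.06}])

```text
t: 12.1
tool_pos: [0.5264, 0.0593, 0.1987]
orientation: [-2.104, -2.331, 0.001]
force: [0.4, -0.6, -0.5]
opening: 0.0601
gripper_force: 0.0
```

```bash
python3 go.py .235 .120 0
```

```text
turn -0.002 after turn d [-0.0037  0.0054  0.0787]
```

Request:
inch_along(rows=[{"finger_gap": 0.06, "xyz": [-0.0037, 0.0054, 0.03], "spin": -0.002}, {"finger_gap": 0.06, "xyz": [0, 0, 0.03]}, {"finger_gap": 0.06, "xyz": [0, 0, 0.018]}, {"finger_gap": 0.06}, {"finger_gap": 0.06}])

```text
t: 12.6
tool_pos: [0.5323, 0.0577, 0.1214]
orientation: [-2.098, -2.337, 0.001]
force: [-0.1, 0.1, 1.2]
opening: 0.0602
gripper_force: 0.0
```

```bash
python3 go.py .235 .078 0
python3 - <<'E'
from plant import robot
import cv2
c=robot.read_camera("wrist");cv2.imwrite("pics/w5.png",c["image"][:,:,::-1])
E
```

```text
turn 0.0032 after turn d [-0.0015 -0.0003  0.0434]
```

View pics/w5.png

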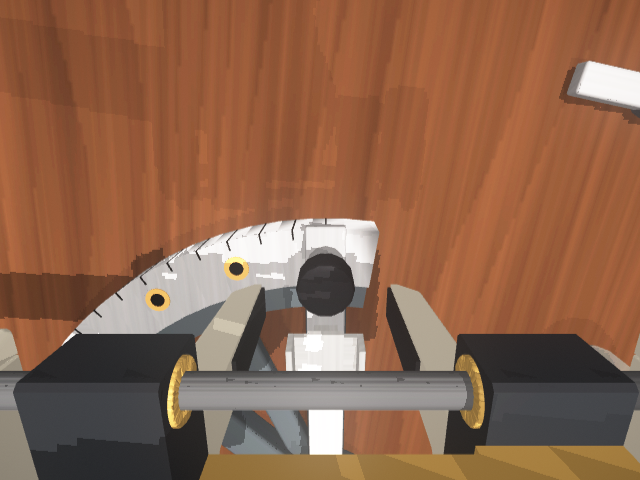

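The knob, centred at (326,285), lies midway between the fingers (265 and 388). Descend and close.

Request:
inch_along(rows=[{"finger_gap": 0.06, "xyz": [-0.0015, -0.0003, 0.02], "spin": 0.003}, {"finger_gap": 0.06, "xyz": [0, 0, 0.02]}, {"finger_gap": 0.06, "xyz": [0, 0, 0.0034]}, {"finger_gap": 0.06}, {"finger_gap": 0.06}])

```text
t: 13.15
tool_pos: [0.5336, 0.0554, 0.0797]
orientation: [2.102, 2.332, 0.003]
force: [0.3, 1.0, 0.0]
opening: 0.0598
gripper_force: 0.0
```

```bash
python3 go.py .235 .078 0
```

```text
turn -0.0008 after turn d [ 0.001  -0.0014  0.0017]
```

Request:
inch_along(rows=[{"finger_gap": 0.02}, {"finger_gap": 0.02}, {"finger_gap": 0.02}, {"finger_gap": 0.02}, {"finger_gap": 0.02}], force=40)

```text
t: 13.65
tool_pos: [0.5327, 0.0552, 0.0783]
orientation: [2.103, 2.333, 0.0]
force: [-0.3, 0.4, 1.0]
opening: 0.0312
gripper_force: 40.0
```

```bash
python3 go.py .235 .091 0
```

```text
turn -0.0011 after turn d [ 0.0011 -0.0005 -0.0127]
```

Lift the plunger 13.5 mm.

Request:
inch_along(rows=[{"finger_gap": 0.02, "xyz": [0, 0, -0.003]}, {"finger_gap": 0.02, "xyz": [0, 0, -0.003]}, {"finger_gap": 0.02, "xyz": [0, 0, -0.003]}, {"finger_gap": 0.02, "xyz": [0, 0, -0.003]}, {"finger_gap": 0.02, "xyz": [0, 0, -0.0015]}, {"finger_gap": 0.02}, {"finger_gap": 0.02}])

```text
t: 14.35
tool_pos: [0.5321, 0.0552, 0.0911]
orientation: [-2.103, -2.333, 0.001]
force: [0.7, -0.6, -11.2]
opening: 0.0313
gripper_force: 40.0
```

```bash
python3 go.py .235 .0915 0
```

```text
turn -0.0011 after turn d [ 0.001   0.0001 -0.0004]
```

```bash
cat >>go.py <<'E'
if len(sys.argv)==2:  # chute angle target, at r=.234
    a=P[2]+float(sys.argv[1]); d=s["tool_pos"][:2]-P[:2]
    print("r",np.hypot(*d).round(4),"ang",(np.arctan2(-d[0],d[1])-P[2]).round(4),"z",s["tool_pos"][2],"yaw",np.arctan2(R[1,1],R[0,1])-P[2])
    to([P[0]-.2342*np.sin(a),P[1]+.2342*np.cos(a),s["tool_pos"][2]],a)
E
```

Request:
inch_along(rows=[{"finger_gap": 0.02, "xyz": [0, -0.0034, 0], "spin": -0.0146}, {"finger_gap": 0.02, "xyz": [0, -0.0068, 0], "spin": -0.0291}, {"finger_gap": 0.02, "xyz": [0, -0.0068, 0], "spin": -0.0291}, {"finger_gap": 0.02, "xyz": [0, -0.0068, 0], "spin": -0.0291}, {"finger_gap": 0.02, "xyz": [0, -0.0068, 0], "spin": -0.0291}, {"finger_gap": 0.02, "xyz": [0, -0.0068, 0], "spin": -0.0291}, {"finger_gap": 0.02, "xyz": [0, -0.0068, 0], "spin": -0.0291}, {"finger_gap": 0.02, "xyz": [0, -0.0068, 0], "spin": -0.0291}, {"finger_gap": 0.02}, {"finger_gap": 0.02}])

```text
t: 15.35
tool_pos: [0.4825, 0.0444, 0.0916]
orientation: [1.836, 2.548, -0.001]
force: [1.5, -5.6, -11.0]
opening: 0.0313
gripper_force: 40.0
```

```bash
python3 go.py .262
```

```text
r 0.234 ang 0.2175 z 0.09161566260805984 yaw 0.2174952126013427
turn -0.0445 after turn d [ 0.0005 -0.0104 -0.    ]
```

Request:
inch_along(rows=[{"finger_gap": 0.02, "xyz": [0, -0.005, 0], "spin": -0.022}, {"finger_gap": 0.02, "xyz": [0, -0.004, 0], "spin": -0.0225}, {"finger_gap": 0.02, "xyz": [0, -0.0012, 0]}, {"finger_gap": 0.02}, {"finger_gap": 0.02}])

```text
t: 15.85
tool_pos: [0.4732, 0.0411, 0.0917]
orientation: [1.779, 2.588, -0.001]
force: [1.9, -5.1, -11.2]
opening: 0.0312
gripper_force: 40.0
```

```bash
python3 go.py .262
```

```text
r 0.234 ang 0.26 z 0.09166212837469223 yaw 0.2618695236573488
turn -0.0001 after turn d [ 0.0002 -0.0005 -0.    ]
```

Request:
inch_along(rows=[{"finger_gap": 0.02, "xyz": [0.0005, -0.0005, 0]}, {"finger_gap": 0.02, "xyz": [0, 0, 0.003]}, {"finger_gap": 0.02, "xyz": [0, 0, 0.003]}, {"finger_gap": 0.02, "xyz": [0, 0, 0.003]}, {"finger_gap": 0.02, "xyz": [0, 0, 0.003]}, {"finger_gap": 0.02, "xyz": [0, 0, 0.0015]}, {"finger_gap": 0.02}, {"finger_gap": 0.02}])

```text
t: 16.65
tool_pos: [0.4734, 0.0412, 0.079]
orientation: [1.778, 2.587, 0.0]
force: [2.1, -6.4, -6.4]
opening: 0.0312
gripper_force: 40.0
```

```bash
python3 go.py .262
```

```text
r 0.234 ang 0.2589 z 0.07899007344663402 yaw 0.2618494444347529
turn -0.0002 after turn d [ 0.0002 -0.0007 -0.    ]
```

The spring still pulls about 6 N with the tool at home height, so the pin has entered. Release and rise.

Request:
inch_along(rows=[{"finger_gap": 0.035}, {"finger_gap": 0.05}, {"finger_gap": 0.06}, {"finger_gap": 0.06}, {"finger_gap": 0.06, "xyz": [0, 0, -0.02]}, {"finger_gap": 0.06, "xyz": [0, 0, -0.03]}, {"finger_gap": 0.06, "xyz": [0, 0, -0.05]}, {"finger_gap": 0.06, "xyz": [0, 0, -0.05]}, {"finger_gap": 0.06, "xyz": [0, 0, -0.05]}, {"finger_gap": 0.06}, {"finger_gap": 0.06}])

```text
t: 17.75
tool_pos: [0.4733, 0.0422, 0.2799]
orientation: [1.778, 2.586, 0.004]
force: [-0.4, -0.2, -0.5]
opening: 0.0602
gripper_force: 0.0
```

```bash
python3 - <<'E'
from fit import *
from plant import robot
import cv2
c=robot.read_camera("scene")["image"][:,:,::-1];a=c[180:290,250:400];cv2.imwrite("pics/s6.png",cv2.resize(a,None,fx=5,fy=5,interpolation=cv2.INTER_CUBIC))
p=np.load("chop.npy")
for z in(.075,.085):
  X=place(p,[[-.235*np.sin(.262),.235*np.cos(.262),z]]);q=proj("scene",X)[0];print(z,((q-[250,180])*5).round(1))
E
```

```text
0.075 [658.3 249.8]
0.085 [659.4 235.3]
```

View pics/s6.png

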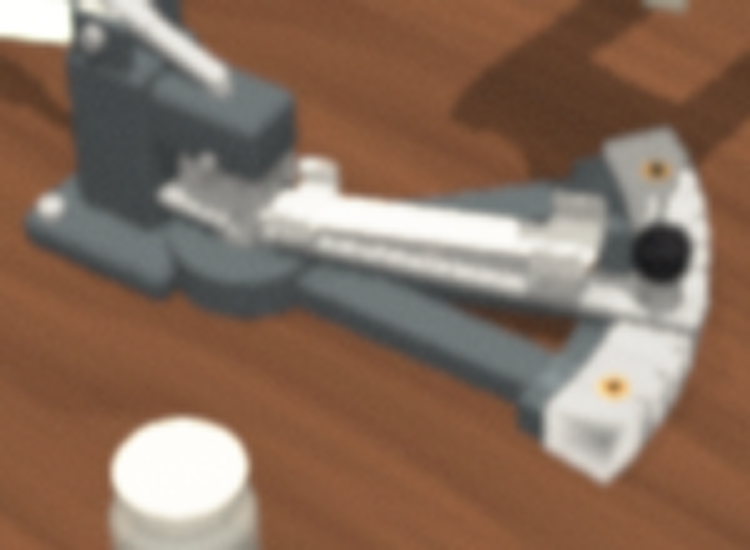

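The knob at (662,252) matches the predicted home position in hole1 (658,250; about 235 in row if it were 10 mm up), and hole0 is uncovered at (614,386). The pin is home, so I hand in.

```bash
python3 -c "
from plant import robot
print(robot.close_job())"
```

```text
the job is handed in; nothing more can be done
None
```

The job is handed in: the strip lies flat in the tray, the chute is pinned home in the next hole (about 0.26 rad), and the arm never went near the jar, pliers or mug; the hand-in returned no verdict.

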